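Lay down the soap case and the carton on their boards

TASK

The shelf hangs and sways, so push over the standing soap case and the standing toothpaste carton: each must end lying flat on a broad face, wholly inside the outline on the board it stands on. Only push them with the fingers, do not pick up or carry either one, and leave the jar, the cup and the toothbrush where they are.

Things in the scene. Friction and masses are not known exactly. Their poses are not given: they have to be found in the camera images.
- soap_case: white plastic soap case standing on end: 36 mm deep (its x), 65 wide (y), 105 tall (z), about 130 g. Origin: centre of its foot end. At the start +x points towards the outline (within 6 degrees of its x) and the front (+x) face is 10 to 26 mm inside the near line: tipped over that face's lower edge, it lands inside. Pushed near the top it tips, past 19 degrees it falls; pushed low it slides.
- soap_case_top (a point): centre of the soap case's top end, 105 mm from its origin along its z
- carton: plain cardboard toothpaste carton standing on end: 32 mm deep (its x), 50 wide (y), 150 tall (z), about 110 g. Origin: centre of its foot end. At the start +x points towards the outline (within 5 degrees of its x) and the front (+x) face is 10 to 26 mm inside the near line. It tips over that face's lower edge in the same way (past 12 degrees it falls by itself).
- carton_top (a point): centre of the carton's top end, 150 mm from its origin along its z
- case_board_zone (a point): centre of the rectangle outlined in 5 mm pale inlaid strip on the soap case's fixed painted board, at the board's top face (12 mm above the shelf). Its x runs along the board, away from the standing case; outline 141 mm along x, 101 mm along y between line centres. Board 250 x 130 x 12 mm, its middle 20 mm from this point towards -x. Nothing is raised on it.
- carton_board_zone (a point): the same point on the carton's board (a board of the same size), whose outline is longer and narrower: 186 mm along x and 88 mm along y between line centres. The two boards lie side by side, either one on the left.
- jar: green glass jar with a steel lid, 70 mm across, 95 mm tall, loose on the shelf beside the boards; origin at the centre of its underside. Not to be moved.
- cup: white ceramic cup, 72 mm across, 85 mm tall, loose on the other side; origin at the centre of its underside. Not to be moved.
- toothbrush: dark bamboo toothbrush lying along its y beyond the boards, 185 mm long, 12 mm wide, 18 mm high at the bristles; origin at the middle of its underside. Not to be moved.
Things that resemble listed ones, but are neither listed nor needed, are in the scene too. Of the things like the soap_case, leave any that is orange or purple; of the rest the larger one is meant.

How it is judged:
At the end, for the whole second after the job is handed in: Both lie at rest on a broad face (centres of both ends at half the thickness above the board, within 5 mm), inside their own outline: both end centres at least half the item's width from the long lines and within the short lines, with 3 mm to spare for the line (x of soap_case in the frame of case_board_zone between -0.0735 and 0.0735 m and y of soap_case in the frame of case_board_zone between -0.021 and 0.021 m and z of soap_case in the frame of case_board_zone between 0.013 and 0.023 m and x of soap_case_top in the frame of case_board_zone between -0.0735 and 0.0735 m and y of soap_case_top in the frame of case_board_zone between -0.021 and 0.021 m and z of soap_case_top in the frame of case_board_zone between 0.013 and 0.023 m and linear speed of each of soap_case, carton below 0.02 m/s and x of carton in the frame of carton_board_zone between -0.096 and 0.096 m and y of carton in the frame of carton_board_zone between -0.022 and 0.022 m and z of carton in the frame of carton_board_zone between 0.011 and 0.021 m and x of carton_top in the frame of carton_board_zone between -0.096 and 0.096 m and y of carton_top in the frame of carton_board_zone between -0.022 and 0.022 m and z of carton_top in the frame of carton_board_zone between 0.011 and 0.021 m); the robot touches nothing.
It fails at once if the soap case is lifted: its foot end more than 40 mm above the board, or more than 15 mm while upright (z of soap_case in the frame of case_board_zone above 0.04 m or (angle between soap_case's own z axis and vertical below 0.2 rad and z of soap_case in the frame of case_board_zone above 0.015 m)).
It fails at once if the carton is lifted: its foot end more than 40 mm above the board, or more than 15 mm while upright (z of carton in the frame of carton_board_zone above 0.04 m or (angle between carton's own z axis and vertical below 0.2 rad and z of carton in the frame of carton_board_zone above 0.015 m)).
It fails at once if the jar, the cup or the toothbrush is moved by more than 20 mm (distance of any of jar, cup, toothbrush from where it was at the start of the episode above 0.02 m).
It also fails if it takes over 42 s, if anything falls off the work surface, if the arm or the gripper's body presses on something with over 40 N, if the wrist force passes 120 N, or if a joint passes its speed limit or range.

ROBOT

A 7-joint arm with a two-finger parallel gripper is mounted at the origin on the work surface. World frame = base frame: x ahead of the robot, y to its left, z up, the work surface at z = 0. Lengths are in m, angles in rad, forces in N, time in s.
With the tool pointing down it reaches from about 0.425 to 0.875 m from the base axis. Payload 4.7 kg.
Tool frame: the origin (TCP) lies midway between the tips of the shut fingers; the grasp point (between the pads) lies 19 mm behind it; z points along the fingers, y is the line along which they close (so a half turn about z gives the same grasp; the last joint's range is limited). The gripper opens to 87 mm and grips with 3 to 60 N. Pads are 19 mm wide; open, the fingers measure 117 mm over their backs; the gripper's body (75 mm by 190 mm) begins 51 mm behind the grasp point.
Start: joints at [-1.153, 0.321, -0.07, 1.45, 0.023, 1.371, -0.057], TCP at [0.255, 0.598, 0.223] pointing down, gripper open.
Joint ranges: [-2.86, 2.86], [-0.3, 2.09], [-1.38, 1.24], [0.06, 2.45], [-1.56, 4.7], [0.09, 2.05], [-2.69, 2.69]. Speed limits (rad/s): [2.57, 2.57, 3.14, 3.14, 3.14, 3.14, 3.14].

INTERFACE

Orientations are given as a rotation vector (axis times angle).
In Python, from bench import ctrl gives the robot as it stands. The module is installed in compiled form; this text tells all that it offers.
- The arm moves only by the shell command python3 -m handwheel 'ROWS' [FORCE]. ROWS is JSON, a list of rows, each a list of 7 numbers: the finger opening in m, from 0 to 0.087, then the shift along the tool's x, y, z in m, then the turn, a rotation vector about the tool's x, y, z in degrees. A call has 1 to 12 rows; each row shifts and turns the commanded pose from where the row before left it, along the tool's axes as they then stand; what a row does not reach is not made up. A row lasts 1/8 s, in which the tool goes at most 62.5 mm and 10.7 degrees, less where a joint would pass 70% of its speed; a pose out of reach is approached as far as the arm can. A call is refused whole if a number of a shift passes 0.0625 or a number of a turn 10.7, either way. A call with a gripper value outside its range is refused whole. The fingers move at their own pace and stop on an object; FORCE is the grip in N (left out, the last holds). Time passes only in rows, so rows that do not move let the fingers close. It gives the time, the measured TCP pose, the force, the opening and the grip force at its end, in the units of the state.
- ctrl.get_state(): the state, without advancing time (a new reading comes with each control period).
- ctrl.get_image(name): name is "scene" or "top" or "wrist"; returns (picture, depth): 480x640x3 uint8, blue, green, red; 480x640 float32, m along the optical axis (not along the pixel's ray), 0 where there is no reading.
- ctrl.camera_info(name): a dict with "intrinsics" (3x3 intrinsics, pixels), "R" (3x3) and "t" (3): a world point X has camera coordinates R X + t. Camera axes: x right, y down, z forward; pixel columns grow to the right and rows downward; lengths in m; the calibration is good to about 2 mm. A picture is of the moment at which its call begins: read the wrist's pose just before it. camera_info takes no time and is no camera call; for the wrist camera it gives the pose at the moment of the call.
- ctrl.close_job(): hands the job in; it is judged then, once.
The state is a dict: "time": time; "joint_positions": joint angles; "qd": joint speeds; "joint_torque": joint torques, N m; "position": TCP position; "tool_rot": TCP orientation; "ft_force": force on the tool from outside, world axes, zero at the start; "torque": the same for the moment, N m; "grip_width": opening from 0.0 (shut) to 1.0 (fully open); "grip_force": force on a finger pad.
Only numpy, scipy, OpenCV 4.12 (cv2) and the standard library are available. Lean on these libraries where they do the work, as an engineer would, in place of code of your own. Each camera call takes 0.05 s, during which the arm holds its last target. There are 200 camera calls.

## Working session

There is one attempt and no reset: what is moved stays moved. The work goes in short steps, Python scripts to look and compute and a shell command to move; the robot and the scene stay as the last step left them, time stands still between calls to the robot, and variables do not carry over. Pictures are saved under pics/ and viewed, at most 10 in all, crops included, and the job is handed in when it is done.

```bash
mkdir -p pics
python3 - <<'E'
from bench import ctrl
import cv2,numpy as np
s=ctrl.get_state();print(s['time'],s['position'],s['tool_rot'],s['grip_width'])
for n in ("scene","top"):
    im,d=ctrl.get_image(n);cv2.imwrite(f"pics/{n}0.png",im);np.savez(f"{n}0.npz",im=im,d=d,**ctrl.camera_info(n));c=ctrl.camera_info(n)
    R=c['R'];print(n,c['intrinsics'].tolist(),(-R.T@c['t']).round(3),R.round(2).tolist(),d[::80,::80].round(2).tolist())
E
```

```text
0.0 [0.25526157 0.59720027 0.22147172] [-6.29943506e-01 -3.07752405e+00  2.88487346e-03] 0.9998088876903006
scene [[514.4029459933644, 0.0, 326.5879801863448], [0.0, 514.4029459933644, 242.93644409551302], [0.0, 0.0, 1.0]] [0.978 0.779 0.778] [[-0.87, 0.49, -0.01], [0.3, 0.51, -0.81], [-0.39, -0.71, -0.59]] [[2.109999895095825, 1.8200000524520874, 1.9500000476837158, 2.0899999141693115, 2.7899999618530273, 3.0299999713897705, 3.3399999141693115, 0.9399999976158142], [2.25, 1.9600000381469727, 2.0899999141693115, 2.2699999809265137, 3.0299999713897705, 3.3299999237060547, 1.7799999713897705, 1.059999942779541], [2.4000000953674316, 2.0999999046325684, 1.7000000476837158, 1.7100000381469727, 1.7000000476837158, 1.690000057220459, 1.6799999475479126, 3.2899999618530273], [2.5799999237060547, 2.640000104904175, 1.350000023841858, 1.340000033378601, 1.309999942779541, 1.3300000429153442, 1.3200000524520874, 1.3200000524520874], [2.180000066757202, 2.1700000762939453, 1.100000023841858, 1.100000023841858, 1.100000023841858, 1.0700000524520874, 1.090000033378601, 1.090000033378601], [1.8400
[... 588 characters left out ...]
000023841858, 1.350000023841858, 1.3600000143051147, 1.350000023841858], [1.2999999523162842, 1.2899999618530273, 1.309999942779541, 1.309999942779541, 1.2999999523162842, 1.309999942779541, 1.309999942779541, 1.309999942779541], [1.2699999809265137, 1.2599999904632568, 1.2699999809265137, 1.2599999904632568, 1.190000057220459, 1.25, 1.2699999809265137, 1.2699999809265137], [1.2300000190734863, 1.2300000190734863, 1.2300000190734863, 1.2300000190734863, 1.2300000190734863, 1.2300000190734863, 1.2300000190734863, 1.2300000190734863], [1.2000000476837158, 1.2000000476837158, 1.2000000476837158, 1.2000000476837158, 1.2000000476837158, 1.2000000476837158, 1.2000000476837158, 1.2000000476837158]]
```

View pics/scene0.png

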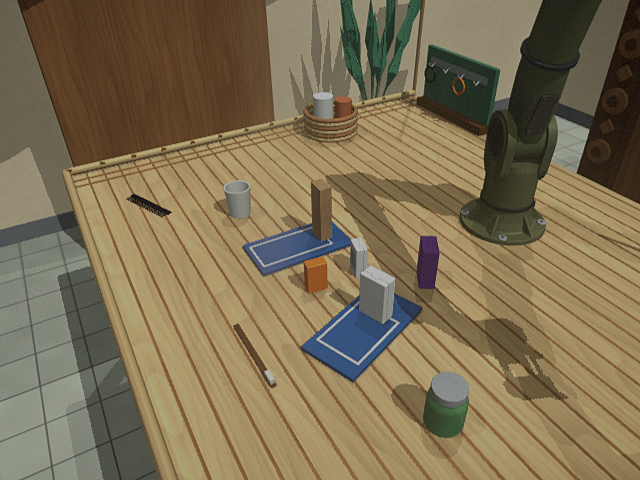

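View pics/top0.png

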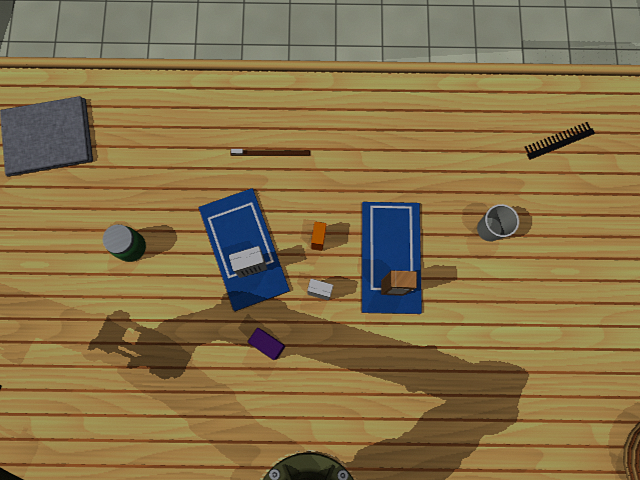

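The scene view shows the white case at (377,295) and the carton at (321,210), each on a blue board. The orange and purple blocks and a smaller white one are decoys. In the top view the case top is at (247,258), the carton top is at (402,280), the jar is at left (122,241) and the cup at right (500,222).

```bash
cat > h.py <<'E'
from bench import ctrl
import cv2,numpy as np
def ray(c,px,z):
    px=np.atleast_2d(px).astype(float);R,t,K=c['R'],c['t'],c['intrinsics']
    o=-R.T@t;d=np.c_[px,np.ones(len(px))]@np.linalg.inv(K).T@R
    return o+d*((z-o[2])/d[:,2])[:,None]
def cloud(c,d):
    v,u=np.mgrid[:480,:640];K=c['intrinsics']
    p=np.dstack([(u-K[0,2])/K[0,0]*d,(v-K[1,2])/K[1,1]*d,d])
    return (p-c['t'])@c['R']
def measure(im,d,c,out=None):
    hsv=cv2.cvtColor(im,cv2.COLOR_BGR2HSV);P=cloud(c,d)
    blue=cv2.inRange(hsv,(100,110,30),(122,255,255))
    blue=cv2.morphologyEx(blue,cv2.MORPH_OPEN,np.ones((3,3)))
    cs=[k for k in cv2.findContours(cv2.morphologyEx(blue,cv2.MORPH_CLOSE,np.ones((9,9))),cv2.RETR_EXTERNAL,cv2.CHAIN_APPROX_NONE)[0] if cv2.contourArea(k)>2500]
    res=[]
    for k in cs:
        w=ray(c,cv2.convexHull(k)[:,0],.012)[:,:2]
        (cx,cy),sz,a=cv2.minAreaRect((w*1000).astype(np.float32))
        if sz[0]<sz[1]: a+=90
        a=(a+90)%180-90
        e=np.array([np.cos(np.radians(a)),np.sin(np.radians(a))])
        cen=np.array([cx,cy])/1000
        zone=cen+.02*e
        # things above the board
        rel=P[...,:2]-cen; f=np.array([-e[1],e[0]])
        m=(d>0)&(abs(rel@e)<.2)&(abs(rel@f)<.1)&(P[...,2]>.02)
        g=P[m&(P[...,2]>.09)]; r={'zone':zone.round(4),'a':round(a,1),'sz':np.round(sz,0)}
        if len(g)>20:
            top=np.median(g[g[:,2]>np.percentile(g[:,2],90)-.01][:,2])
            mm=(m&(abs(P[...,2]-top)<.012)).astype(np.uint8)
            px=np.argwhere(mm)[:,::-1]
            q=ray(c,px,top)[:,:2]
            (x,y),s,b=cv2.minAreaRect((q*1000).astype(np.float32))
            if s[0]>s[1]: b+=90
            b=(b+90)%180-90
            z=(np.array([x,y])/1000-zone); r.update(top=round(float(top),4),xy=np.round([x/1000,y/1000],4),yaw=round(b,1),tsz=np.round(s),rel=np.round([z@e,z@f],4))
        res.append(r)
    return sorted(res,key=lambda r:-r['zone'][1])
def show():
    t=ctrl.get_state()['time'];c=ctrl.camera_info('top');im,d=ctrl.get_image('top')
    for r in measure(im,d,c): print(round(t,2),r)
    return im,d,c
E
python3 - <<'E'
from h import *
for i in range(3): show();ctrl.get_image('top');ctrl.get_image('top')
E
```

```text
0.1 {'zone': array([0.5592, 0.1586]), 'a': 21.0, 'sz': array([249., 129.]), 'top': 0.1163, 'xy': array([0.4329, 0.1137]), 'yaw': -73.9, 'tsz': array([178.,  65.]), 'rel': array([-0.1341,  0.0034])}
0.1 {'zone': array([ 0.5462, -0.1774]), 'a': -0.4, 'sz': array([129., 249.]), 'top': 0.1612, 'xy': array([ 0.456 , -0.1756]), 'yaw': -1.7, 'tsz': array([50., 33.]), 'rel': array([-0.0902,  0.0012])}
0.25 {'zone': array([0.5592, 0.1586]), 'a': 21.0, 'sz': array([249., 129.]), 'top': 0.1161, 'xy': array([0.4323, 0.1143]), 'yaw': -74.7, 'tsz': array([179.,  66.]), 'rel': array([-0.1343,  0.0042])}
0.25 {'zone': array([ 0.5462, -0.1774]), 'a': -0.4, 'sz': array([129., 249.]), 'top': 0.1613, 'xy': array([ 0.4559, -0.1764]), 'yaw': -1.8, 'tsz': array([49., 33.]), 'rel': array([-0.0903,  0.0003])}
0.4 {'zone': array([0.5593, 0.1586]), 'a': 21.0, 'sz': array([249., 129.]), 'top': 0.1163, 'xy': array([0.433 , 0.1137]), 'yaw': -73.9, 'tsz': array([177.,  65.]), 'rel': array([-0.134 ,  0.0034])}
0.4 {'zone': array([ 0.5462, -0.1774]), 'a': -0.4, 'sz': array([129., 249.]), 'top': 0.1613, 'xy': array([ 0.4558, -0.1756]), 'yaw': -1.8, 'tsz': array([50., 34.]), 'rel': array([-0.0904,  0.0011])}
```

```bash
python3 - <<'E'
s=open('h.py').read()
s=s.replace("(abs(rel@e)<.2)&(abs(rel@f)<.1)","(abs(rel@e)<.13)&(abs(rel@f)<.065)")
s+='''
from scipy.spatial.transform import Rotation as Ro
def togo(xyz,ydir):
    """shift in current tool axes to world xyz; turn (deg) about tool z to bring tool y to ydir (mod 180)"""
    s=ctrl.get_state();M=Ro.from_rotvec(s['tool_rot']).as_matrix()
    yd=np.degrees(np.arctan2(M[1,1],M[0,1]));dw=(ydir-yd+90)%180-90
    print('t',round(s['time'],2),'tcp',np.round(s['position'],4),'ydir',yd.round(1),'down',M[:,2].round(3),'shift',(M.T@(np.array(xyz)-s['position'])).round(4),'turn_z',-dw.round(1))
def behind(r,half,gap,z):
    b=np.radians(r['yaw']);u=np.array([np.cos(b),np.sin(b)])
    return [*(r['xy']-u*(half+gap+.0095)),z]
'''
open('h.py','w').write(s)
E
python3 - <<'E'
from h import *
z=np.load('top0.npz');c={k:z[k] for k in('R','t','intrinsics')}
a,b=measure(z['im'],z['d'],c);print(a,b)
P=cloud(c,z['d']);print('purple',P[343,266],'smallwhite',P[288,320])
print(behind(a,.018,.02,.1),behind(b,.016,.02,.14))
togo(behind(a,.018,.02,.1),a['yaw']+90)
E
```

```text
{'zone': array([0.5593, 0.1586]), 'a': 21.0, 'sz': array([249., 129.]), 'top': 0.1163, 'xy': array([0.4992, 0.1328]), 'yaw': 18.1, 'tsz': array([38., 65.]), 'rel': array([-0.0653, -0.0025])} {'zone': array([ 0.5462, -0.1774]), 'a': -0.4, 'sz': array([129., 249.]), 'top': 0.1613, 'xy': array([ 0.4559, -0.1756]), 'yaw': -1.8, 'tsz': array([50., 33.]), 'rel': array([-0.0903,  0.0012])}
purple [0.3321025  0.08797603 0.10276537] smallwhite [ 0.44563723 -0.01895067  0.0806929 ]
[np.float64(0.4540505027476803), np.float64(0.11804286959254023), 0.1] [np.float64(0.4104224515033592), np.float64(-0.17417081046194516), 0.14]
t 0.55 tcp [0.2554 0.5977 0.2226] ydir 66.9 down [ 0.  0. -1.] shift [-0.3711 -0.3631  0.1226] turn_z -41.2
```

```bash
python3 -m handwheel '[[0.02,-0.0371,-0.0363,0,0,0,0],[0.02,-0.0371,-0.0363,0,0,0,0],[0.02,-0.0371,-0.0363,0,0,0,0],[0.02,-0.0371,-0.0363,0,0,0,0],[0.02,-0.0371,-0.0363,0,0,0,0],[0.02,-0.0371,-0.0363,0,0,0,0],[0.02,-0.0371,-0.0363,0,0,0,0],[0.02,-0.0371,-0.0363,0,0,0,0],[0.02,-0.0371,-0.0363,0,0,0,0],[0.02,-0.0371,-0.0363,0,0,0,0]]'
python3 -m handwheel '[[0.02,0,0,0,0,0,-10.3],[0.02,0,0,0,0,0,-10.3],[0.02,0,0,0,0,0,-10.3],[0.02,0,0,0,0,0,-10.3],[0.02,0,0,0,0,0,0],[0.02,0,0,0,0,0,0]]'
python3 -c "
from h import *
togo([.45405,.11804,.1],18.1+90)"
```

```text
time: 1.8
position: [0.4545, 0.1166, 0.223]
tool_rot: [0.63, 3.077, 0.002]
ft_force: [0.2, -1.0, 0.5]
grip_width: 0.231
grip_force: 0.0
time: 2.55
position: [0.454, 0.1182, 0.2227]
tool_rot: [-0.489, 3.103, 0.0]
ft_force: [0.2, -0.1, -0.3]
grip_width: 0.23
grip_force: 0.0
t 2.55 tcp [0.454  0.1182 0.2227] ydir 107.9 down [ 0.  0. -1.] shift [ 0.     -0.0002  0.1227] turn_z -0.2
```

```bash
python3 -m handwheel '[[0.02,0,0,0.031,0,0,0],[0.02,0,0,0.031,0,0,0],[0.02,0,0,0.031,0,0,0],[0.02,0,0,0.03,0,0,0],[0.02,-0.006,0,0,0,0,0],[0.02,-0.006,0,0,0,0,0],[0.02,-0.006,0,0,0,0,0],[0.02,-0.004,0,0,0,0,0],[0.02,-0.004,0,0,0,0,0],[0.02,-0.004,0,0,0,0,0]]'
python3 -c "
from h import *
im,d,c=show();cv2.imwrite('pics/w1.png',ctrl.get_image('scene')[0][180:420,240:560])
togo([.45405,.11804,.1],18.1+90)"
```

```text
time: 3.8
position: [0.4828, 0.1276, 0.0997]
tool_rot: [-0.493, 3.102, 0.0]
ft_force: [-0.5, -0.5, 0.2]
grip_width: 0.233
grip_force: 0.1
3.8 {'zone': array([ 0.5462, -0.1773]), 'a': -0.5, 'sz': array([129., 249.]), 'top': 0.1611, 'xy': array([ 0.456 , -0.1764]), 'yaw': -1.8, 'tsz': array([49., 33.]), 'rel': array([-0.0903,  0.0001])}
t 3.9 tcp [0.4829 0.1276 0.0996] ydir 108.1 down [ 0.  0. -1.] shift [ 0.0304 -0.0002 -0.0004] turn_z -0.0
```

View pics/w1.png

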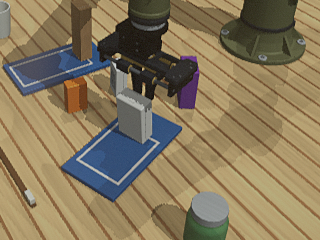

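The crop shows the fingers behind the case (135,115), which looks close to upright. I'll check whether it's tipping or sliding.

```bash
cat >> h.py <<'E'
def front(zone,a,ymax=.03):
    """scene-view points above the board near the case's mid-plane: front-most x (zone frame) by height"""
    c=ctrl.camera_info('scene');im,d=ctrl.get_image('scene');P=cloud(c,d)
    hsv=cv2.cvtColor(im,cv2.COLOR_BGR2HSV)
    r=np.radians(a);e=np.array([np.cos(r),np.sin(r)]);f=np.array([-e[1],e[0]])
    q=P[...,:2]-zone;X=q@e;Y=q@f;m=(abs(Y)<ymax)&(abs(X)<.14)&(d>0)
    for lo in np.arange(.02,.18,.015):
        k=m&(P[...,2]>lo)&(P[...,2]<lo+.015)
        if k.sum()>5: print(lo.round(3),'x95',np.percentile(X[k],95).round(4),k.sum())
E
python3 -c "
from h import *
front([.5593,.1586],21)"
```

```text
0.02 x95 -0.0411 156
0.035 x95 -0.0392 146
0.05 x95 -0.0376 154
0.065 x95 -0.0356 156
0.08 x95 -0.0337 162
0.095 x95 -0.032 194
0.11 x95 -0.032 521
0.125 x95 -0.0689 101
0.14 x95 -0.0687 84
0.155 x95 -0.0696 26
0.17 x95 -0.0416 116
```

```bash
python3 -m handwheel '[[0.02,-0.004,0,0,0,0,0],[0.02,-0.004,0,0,0,0,0],[0.02,-0.003,0,0,0,0,0],[0.02,-0.003,0,0,0,0,0],[0.02,-0.003,0,0,0,0,0],[0.02,-0.003,0,0,0,0,0],[0.02,-0.003,0,0,0,0,0],[0.02,0,0,0,0,0,0],[0.02,0,0,0,0,0,0]]'
python3 -c "
from h import *
front([.5593,.1586],21)"
```

```text
time: 5.08
position: [0.5043, 0.1346, 0.0995]
tool_rot: [0.493, -3.102, 0.0]
ft_force: [-0.2, -0.4, -0.0]
grip_width: 0.225
grip_force: 0.0
0.02 x95 0.0646 263
0.035 x95 0.0627 1203
0.05 x95 0.0483 45
0.095 x95 -0.0468 77
0.11 x95 -0.0473 104
0.125 x95 -0.0461 105
0.14 x95 -0.0466 77
0.155 x95 -0.0482 28
0.17 x95 -0.0191 117
```

```bash
python3 -m handwheel '[[0.02,0,0,-0.04,0,0,0],[0.02,0,0,-0.042,0,0,0],[0.02,0,0,-0.042,0,0,10],[0.02,0,0,0,0,0,10],[0.02,0,0,0,0,0,0]]'
python3 -c "
from h import *
togo([.4104,-.1742,.22],88.2)"
```

```text
time: 5.75
position: [0.5043, 0.1346, 0.2239]
tool_rot: [0.05, 3.141, 0.001]
ft_force: [0.5, 0.7, -0.1]
grip_width: 0.228
grip_force: 0.0
t 5.75 tcp [0.5043 0.1346 0.2239] ydir 88.2 down [ 0.001  0.001 -1.   ] shift [ 0.0841 -0.3117  0.0037] turn_z -0.0
```

```bash
python3 -m handwheel '[[0.015,0.014,-0.052,0,0,0,0],[0.015,0.014,-0.052,0,0,0,0],[0.015,0.014,-0.052,0,0,0,0],[0.015,0.014,-0.052,0,0,0,0],[0.015,0.014,-0.052,0,0,0,0],[0.015,0.014,-0.052,0,0,0,0],[0.015,0,0,0,0,0,0],[0.015,0,0,0,0,0,0]]'
python3 - <<'E'
from h import *
c=ctrl.camera_info('top');im,d=ctrl.get_image('top');cv2.imwrite('pics/top2.png',im)
np.savez('top2.npz',im=im,d=d,**c)
for r in measure(im,d,c): print(r)
# flat case: plane z=.012+.036
P=cloud(c,d);e=np.array([np.cos(np.radians(21)),np.sin(np.radians(21))]);f=np.array([-e[1],e[0]])
q=P[...,:2]-[.5593,.1586];m=(abs(q@e)<.13)&(abs(q@f)<.065)&(abs(P[...,2]-.048)<.01)
w=ray(c,np.argwhere(m)[:,::-1],.048)[:,:2]-[.5593,.1586]
b=cv2.boxPoints(cv2.minAreaRect((np.c_[w@e,w@f]*1000).astype(np.float32)));print('case box in zone mm',b.round(1).tolist(),np.median(P[m][:,2]))
togo([.4104,-.1742,.14],88.2)
E
```

```text
time: 6.75
position: [0.4097, -0.1736, 0.223]
tool_rot: [-0.05, -3.14, -0.001]
ft_force: [-0.1, 0.7, 0.4]
grip_width: 0.171
grip_force: 0.0
{'zone': array([0.5593, 0.1586]), 'a': 21.0, 'sz': array([249., 129.])}
{'zone': array([ 0.5883, -0.1777]), 'a': -0.4, 'sz': array([129., 164.]), 'top': 0.621, 'xy': array([ 0.4458, -0.174 ]), 'yaw': -1.1, 'tsz': array([88., 19.]), 'rel': array([-0.1424,  0.0028])}
case box in zone mm [[-46.5, -36.099998474121094], [59.599998474121094, -41.20000076293945], [62.70000076293945, 23.700000762939453], [-43.400001525878906, 28.799999237060547]] 0.04723276010442705
t 6.8 tcp [ 0.4099 -0.1731  0.2231] ydir 88.3 down [-0.001  0.    -1.   ] shift [-0.0006 -0.0012  0.0831] turn_z 0.1
```

View pics/top2.png

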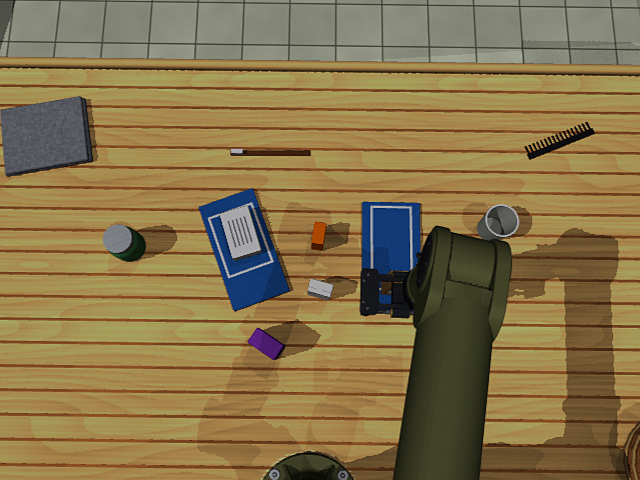

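The case now lies flat inside its outline at (240,232), and the gripper is behind the carton at about (400,292). The carton is next.

```bash
python3 -m handwheel '[[0.015,0,-0.001,0.028,0,0,0],[0.015,0,0,0.028,0,0,0],[0.015,0,0,0.027,0,0,0],[0.015,-0.006,0,0,0,0,0],[0.015,-0.006,0,0,0,0,0],[0.015,-0.006,0,0,0,0,0],[0.015,-0.004,0,0,0,0,0],[0.015,-0.004,0,0,0,0,0],[0.015,-0.004,0,0,0,0,0]]'
python3 -c "
from h import *
front([.5462,-.1774],-.4,.02)"
```

```text
time: 7.92
position: [0.4401, -0.1765, 0.1407]
tool_rot: [0.053, 3.141, 0.0]
ft_force: [-0.3, 0.0, 0.6]
grip_width: 0.166
grip_force: 0.1
0.02 x95 -0.0699 35
0.035 x95 -0.0677 31
0.05 x95 -0.0674 38
0.065 x95 -0.0656 40
0.08 x95 -0.0644 35
0.095 x95 -0.0629 39
0.11 x95 -0.0618 33
0.125 x95 -0.06 48
0.14 x95 -0.0591 79
0.155 x95 -0.0599 201
0.17 x95 -0.0923 45
```

Tilted about 5° with the foot in place, so I'll keep going.

```bash
python3 -m handwheel '[[0.015,-0.004,0,0,0,0,0],[0.015,-0.004,0,0,0,0,0],[0.015,-0.003,0,0,0,0,0],[0.015,-0.003,0,0,0,0,0],[0.015,-0.003,0,0,0,0,0],[0.015,-0.003,0,0,0,0,0],[0.015,0,0,0,0,0,0],[0.015,0,0,0,0,0,0]]'
python3 -c "
from h import *
front([.5462,-.1774],-.4,.02)"
```

```text
time: 8.98
position: [0.4597, -0.1771, 0.1405]
tool_rot: [-0.053, -3.141, -0.0]
ft_force: [0.5, -0.3, -0.4]
grip_width: 0.17
grip_force: 0.0
0.02 x95 -0.0585 7
0.035 x95 -0.0382 40
0.05 x95 -0.0241 36
0.065 x95 -0.0046 57
0.08 x95 0.008 62
0.095 x95 0.0285 68
0.11 x95 0.0377 124
0.125 x95 0.027 93
0.14 x95 -0.0735 67
0.155 x95 -0.0734 70
0.17 x95 -0.0729 41
```

```bash
python3 -m handwheel '[[0.015,0,0,-0.04,0,0,0],[0.015,0,0,-0.045,0,0,0],[0.015,0,0.05,0,0,0,0],[0.015,0,0.05,0,0,0,0],[0.015,0,0.05,0,0,0,0],[0.015,0,0.05,0,0,0,0],[0.015,0,0,0,0,0,0],[0.015,0,0,0,0,0,0]]'
python3 - <<'E'
from h import *
c=ctrl.camera_info('top');im,d=ctrl.get_image('top');cv2.imwrite('pics/top3.png',im)
P=cloud(c,d)
for z,a,h in (([.5593,.1586],21,.048),([.5462,-.1774],-.4,.044)):
    e=np.array([np.cos(np.radians(a)),np.sin(np.radians(a))]);f=np.array([-e[1],e[0]])
    q=P[...,:2]-z;m=(abs(q@e)<.13)&(abs(q@f)<.065)&(abs(P[...,2]-h)<.01)
    w=ray(c,np.argwhere(m)[:,::-1],h)[:,:2]-z
    print(cv2.boxPoints(cv2.minAreaRect((np.c_[w@e,w@f]*1000).astype(np.float32))).round(1).tolist(),np.median(P[m][:,2]))
E
```

```text
time: 10.02
position: [0.4665, 0.022, 0.2255]
tool_rot: [-0.053, -3.141, 0.001]
ft_force: [0.3, -1.3, -0.2]
grip_width: 0.172
grip_force: 0.0
[[-46.29999923706055, -36.099998474121094], [59.400001525878906, -41.400001525878906], [62.70000076293945, 23.600000381469727], [-43.0, 28.899999618530273]] 0.04752616366864056
[[-67.80000305175781, -25.399999618530273], [83.4000015258789, -29.700000762939453], [84.80000305175781, 21.200000762939453], [-66.30000305175781, 25.5]] 0.04335828259525433
```

View pics/top3.png

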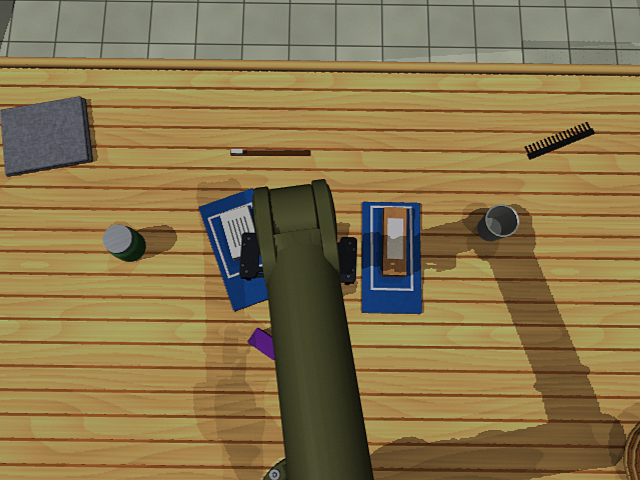

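Both lie flat inside their outlines: the case near (240,232) and the carton at (395,240). The jar, cup and toothbrush haven't moved, and the arm is clear.

```bash
python3 -c "
from bench import ctrl
print(ctrl.close_job())"
```

```text
the job is handed in; nothing more can be done
None
```

I pushed over the soap case and the carton; by the last camera measurement each lies flat on a broad face inside its outline. The jar, cup and toothbrush look unmoved, and I handed the job in at about 10 s; it returned no verdict.

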